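# Lay the tall cell carton down on the riser by way of its ledge

## Task

Take the tall cardboard carton of battery cells by its upper end, lean it at a slant against the open edge of the wooden riser that faces the cartons (the robot's right-hand side), foot on the table and top over the deck, and let go so that it rests there. Then take it again in its lower half, lift the foot and finish the tip, so that the carton lies flat and straight on the riser's deck between the side cheeks, most of its length on the deck. Leave the short carton standing where it is.

Things in the scene. Friction and masses are not known exactly. Their poses are not given: they have to be found in the camera images.
- tall_carton: The tall carton: an upright square cardboard sleeve, 48 x 48 mm and 220 mm tall, rigid, 0.35 to 0.51 kg, weight at mid-height, solid for contact; the tops of four grey cells show in its open top. Origin at the centre of its underside, z up along its length, x and y square to its sides. Stands to the robot's right of the riser, nearer to the robot or farther off than the short carton.
- riser: Fixed low plywood stand: flat deck 220 mm (x) by 160 mm (y), 16 mm thick, its top 80 mm above the table. On each y side a cheek 10 mm thick stands 12 mm above the deck, 140 mm apart inside; both x ends are open. Origin at the centre of its underside, z up; its x points to the robot's right (world -y, within about 0.3 rad), towards the cartons; y lies along the ledge.
- ledge (a point): Middle of the ledge, the deck's upper edge at the open end facing the cartons: 110 mm from the riser's origin along its x, 80 mm above the table, same axes as the riser. The table beyond it is free for the carton's foot. With the foot's lower edge 85 to 90 mm beyond the ledge the carton leans about 47 degrees from upright and stays there by friction.
- short_carton: Bystander: a carton like the tall one, 48 x 48 mm but only 110 mm tall, loose, about 0.25 kg. Origin at the centre of its underside, z up. Must stay standing where it is.
Things that resemble listed ones, but are neither listed nor needed, are in the scene too. What is shaped like the tall_carton but orange is not meant.

How it is judged:
By the outcome, as a careful person would: the job done as asked, in the order asked, and still so for the second after the job is handed in, with the robot touching nothing.
It also fails if it takes over 51 s, if anything falls off the work surface, if the arm or the gripper's body presses on something with over 40 N, if the wrist force passes 120 N, or if a joint passes its speed limit or range.

## Robot

A 7-joint arm with a two-finger parallel gripper is mounted at the origin on the work surface. World frame = base frame: x ahead of the robot, y to its left, z up, the work surface at z = 0. Lengths are in mm, angles in rad, forces in N, time in s.
With the tool pointing down it reaches from about 425 to 875 mm from the base axis. Payload 8.4 kg.
Tool frame: the origin (TCP) lies midway between the tips of the shut fingers; the grasp point (between the pads) lies 19 mm behind it (r.hold_point_z is the distance from the TCP to the grasp point, in mm); z points along the fingers, y is the direction in which the jaws open and shut (so a half turn about z gives the same grasp; the last joint's range is limited). The gripper opens to 85 mm and grips with 20 to 120 N. Pads are 22 mm wide; open, the fingers measure 114 mm over their backs; the gripper's body (76 mm by 85 mm) begins 54 mm behind the grasp point. The pads swing forward as they close: fully open they stand 13 mm farther back than shut.
Start: joints at [1.123, 0.333, 0.04, 1.465, -0.013, 1.343, -0.059], TCP at [222.127, -610.838, 231.308] pointing down, gripper open.
Joint ranges: [-2.58, 2.58], [-0.38, 2.09], [-1.3, 1.39], [0.25, 2.4], [-1.5, 4.64], [0.08, 2.09], [-2.65, 2.65]. Speed limits (rad/s): [2.22, 2.22, 2.79, 2.79, 3.14, 3.14, 3.14].

## Interface

Orientations are given as a rotation vector (axis times angle).
In Python, from rig import read_state, eyes, r gives the robot as it stands.
- The arm moves only by the shell command python3 -m crank 'ROWS' [FORCE]. ROWS is JSON, a list of rows, each a list of 7 numbers: the shift along the tool's x, y, z in units of 50 mm (1.0 is 50 mm), then the turn, a rotation vector about the tool's x, y, z in units of 8 degrees (1.0 is 8 degrees), then the finger opening in mm, from 0 to 85.4. A call has 1 to 12 rows; each row shifts and turns the pose as measured when the row begins, along the tool's axes as they then stand; what a row does not reach is not made up. A row lasts 1/10 s, in which the tool goes at most 50 mm and 8.59 degrees, less where a joint would pass 70% of its speed; a pose out of reach is approached as far as the arm can. A call is refused whole if a number of a shift passes 1 or a number of a turn 1, either way. A call with a gripper value outside its range is refused whole. The fingers move at their own pace and stop on an object; FORCE is the grip in N (left out, the last holds). Time passes only in rows, so rows that do not move let the fingers close. It gives the time, the measured TCP pose, the force and the opening at its end, in the units of the state.
- read_state(): the state, without advancing time (a new reading comes with each control period).
- eyes.grab_frame(name): name is "scene" or "top"; returns a dict with "img" (480x640x3 uint8, blue, green, red), "camera_matrix" (3x3 intrinsics, pixels), "camera_from_world" (4x4, takes a point from world to camera coordinates). Camera axes: x right, y up, looking along -z (the intrinsics and any distortion apply to the point x, -y, -z); pixel columns grow to the right and rows downward; lengths in mm; the calibration is good to about 2 mm. A picture is of the moment at which its call begins. There is no depth.
- r.sign_off(): hands the job in, once; it reports no verdict.
The state is a dict: "t": time; "q": joint angles; "dq": joint speeds; "tau": joint torques, N m; "eef_pos": TCP position; "ee_rot": TCP orientation; "force": force on the tool from outside, world axes, zero at the start; "moment": the same for the moment, N m; "grip_width": finger opening in mm.
Only numpy, scipy, OpenCV 4.12 (cv2) and the standard library are available. Lean on these libraries where they do the work, as an engineer would, in place of code of your own. Each camera call takes 0.05 s, during which the arm holds its last target.

## Working session

There is one attempt and no reset: what is moved stays moved. The work goes in short steps, Python scripts to look and compute and a shell command to move; the robot and the scene stay as the last step left them, time stands still between calls to the robot, and variables do not carry over. Pictures are saved under pics/ and viewed, and the job is handed in when it is done.

```bash
ls; mkdir -p pics
python3 - <<'E'
from rig import read_state, eyes, r
import cv2, json, numpy as np
print(read_state())
for n in ("scene","top"):
    f=eyes.grab_frame(n); cv2.imwrite(f"pics/{n}0.png",f["img"]); 
    np.savez(f"pics/{n}0.npz",**f)
    print(n,np.round(f["camera_matrix"],2).tolist(),np.round(f["camera_from_world"],4).tolist(),[k for k in f])
print([a for a in dir(r) if a[0]!='_'])
E
```

```text
pics
{'t': 0.0, 'q': array([ 1.12280879,  0.33396103,  0.03986739,  1.46626232, -0.01342933,
        1.34331391, -0.05848894]), 'dq': array([-0.00016979, -0.00014882,  0.00066982, -0.00086683,  0.00053526,
        0.00045337,  0.0008624 ]), 'tau': array([ 9.75232797e-04, -6.58568001e+01,  1.36539213e+00, -4.05566740e+01,
        1.66036090e-02,  1.27155366e-02,  1.43332768e-04]), 'eef_pos': array([ 221.972575  , -610.43565088,  230.39315684]), 'ee_rot': array([-3.09233090e+00, -5.44807106e-01,  5.87905004e-04]), 'force': array([-0.79542147,  0.50991147, -0.48569686]), 'moment': array([-0.02495975,  0.01152205, -0.03634578]), 'grip_width': 85.63513174010622}
scene [[588.57, 0.0, 325.14], [0.0, 588.57, 251.87], [0.0, 0.0, 1.0]] [[-0.9702, -0.2421, 0.0015, 550.1534], [0.2188, -0.8739, 0.4341, -222.838], [-0.1038, 0.4215, 0.9009, -981.8849], [0.0, 0.0, 0.0, 1.0]] ['img', 'camera_matrix', 'camera_from_world']
top [[546.02, 0.0, 333.37], [0.0, 546.02, 233.57], [0.0, 0.0, 1.0]] [[0.0217, -0.9997, -0.007, -82.9964], [0.9812, 0.02, 0.1919, -598.644], [-0.1917, -0.0111, 0.9814, -869.0372], [0.0, 0.0, 0.0, 1.0]] ['img', 'camera_matrix', 'camera_from_world']
['PlanningError', 'hold_point_z', 'sign_off']
```

View pics/scene0.png

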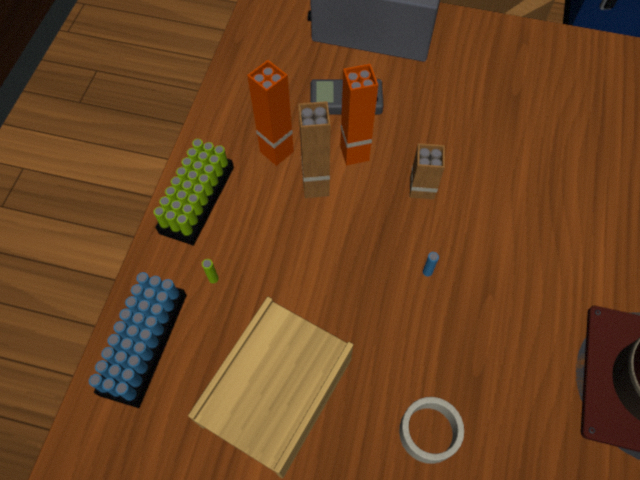

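View pics/top0.png

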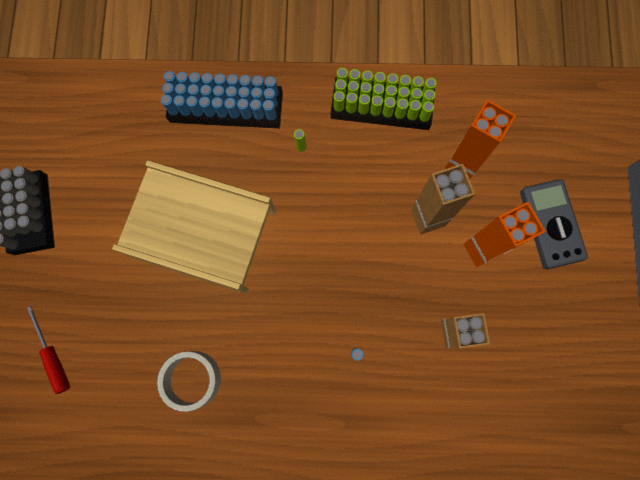

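The scene shows the brown tall carton at (315,150), flanked by two orange ones at (272,110) and (358,115). The short brown carton is at (427,170) and the riser at (272,385). In the top view the tall brown carton is at (445,197), the oranges at (482,137) and (505,233), and the short one at (466,331). The one meant is the tall, brown one. I'll confirm it in a crop.

Run:
```python
import cv2
a=cv2.imread("pics/top0.png")[80:360,400:600]; b=cv2.imread("pics/scene0.png")[50:210,235:455]
cv2.imwrite("pics/c1.png",cv2.resize(a[:200],None,fx=4,fy=3*4/3,interpolation=cv2.INTER_CUBIC)[:600])
cv2.imwrite("pics/c2.png",cv2.resize(b,None,fx=3.6,fy=3.6,interpolation=cv2.INTER_CUBIC))
a=cv2.imread("pics/top0.png")[150:300,100:290]
cv2.imwrite("pics/c3.png",cv2.resize(a,None,fx=4,fy=4,interpolation=cv2.INTER_CUBIC))
a=cv2.imread("pics/top0.png")[290:370,420:520]
cv2.imwrite("pics/c4.png",cv2.resize(a,None,fx=5,fy=5,interpolation=cv2.INTER_CUBIC))
```

```text
(no output)
```

View pics/c1.png

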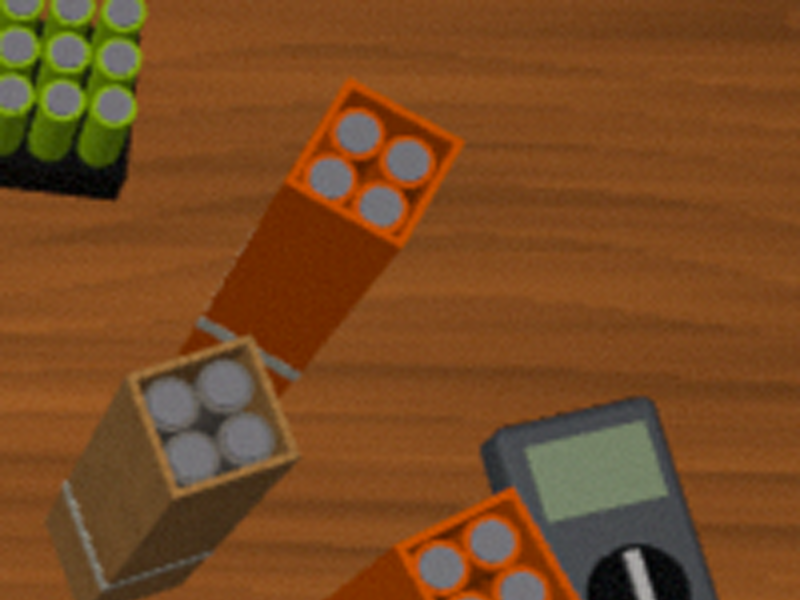

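View pics/c2.png

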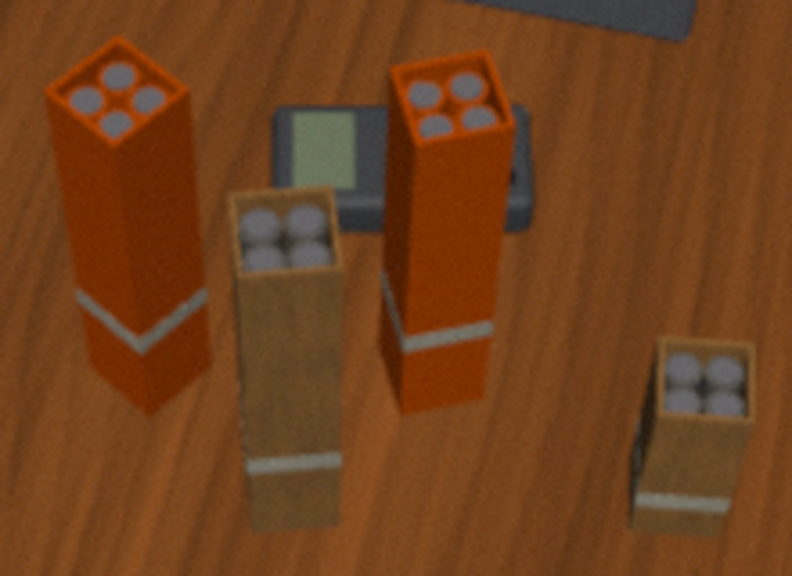

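View pics/c3.png

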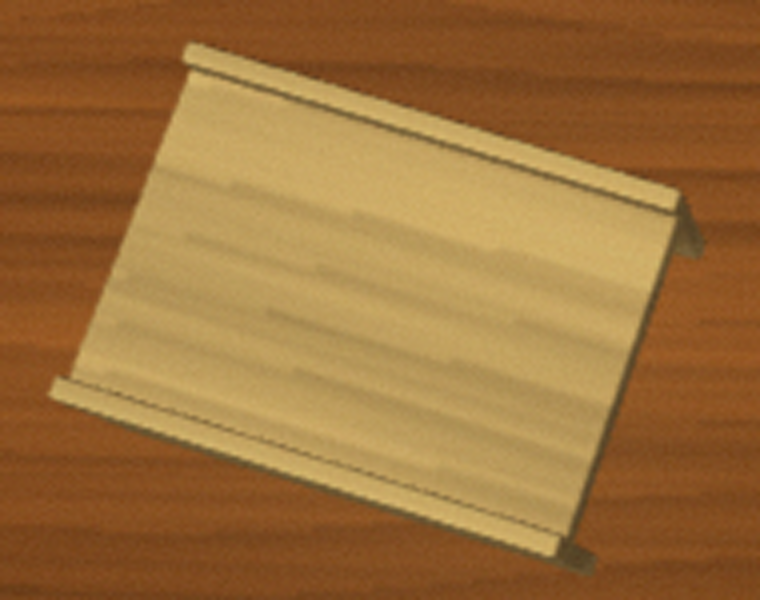

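View pics/c4.png

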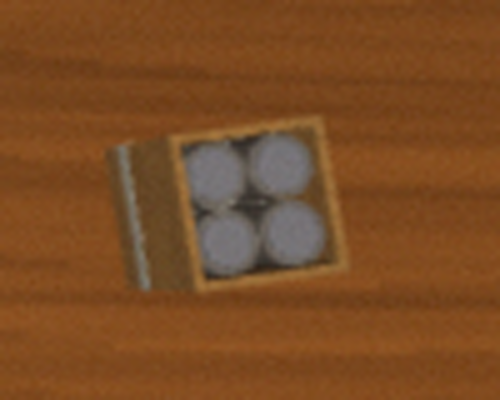

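```bash
cat > h.py <<'E'
import numpy as np, cv2
from scipy.spatial.transform import Rotation as R
from scipy.optimize import least_squares
def load(n): 
    f=np.load(f"pics/{n}.npz"); return f["camera_matrix"],f["camera_from_world"]
def proj(P,KT):
    K,T=KT; P=np.atleast_2d(P); c=P@T[:3,:3].T+T[:3,3]
    return np.c_[K[0,0]*c[:,0]/-c[:,2]+K[0,2], K[1,1]*-c[:,1]/-c[:,2]+K[1,2]]
def back(uv,z,KT):
    K,T=KT; uv=np.atleast_2d(uv)
    d=np.c_[(uv[:,0]-K[0,2])/K[0,0],-(uv[:,1]-K[1,2])/K[1,1],-np.ones(len(uv))]@T[:3,:3]
    C=-T[:3,:3].T@T[:3,3]; s=(z-C[2])/d[:,2]; return C+d*s[:,None]
top=load("top0"); scene=load("scene0")
def fit(model,obs,x0):
    # obs: list of (local pt, cam, uv)
    def f(x):
        c,s=np.cos(x[2]),np.sin(x[2]); e=[]
        for p,cam,uv in obs:
            w=[x[0]+c*p[0]-s*p[1],x[1]+s*p[0]+c*p[1],p[2]]
            e.append(proj(w,cam)[0]-uv)
        return np.ravel(e)
    o=least_squares(f,x0); return o.x,np.abs(o.fun).reshape(-1,2).round(1)
E
python3 - <<'E'
from h import *
c1=lambda x,y:np.array([400+x/4,80+y/4]); c2=lambda x,y:np.array([235+x/3.6,50+y/3.6])
c3=lambda x,y:np.array([100+x/4,150+y/4]); c4=lambda x,y:np.array([420+x/5,290+y/5])
t=np.array([c1(*p) for p in [(130,377),(252,340),(298,458),(175,496)]])
T=back(t,220,top);print(T.round(1))
t2=np.array([c2(*p) for p in [(230,193),(332,188),(342,268),(238,278)]])
print(back(t2,220,scene).round(1)); print(back([c2(252,530),c2(340,527)],0,scene).round(1))
s=np.array([c4(*p) for p in [(172,137),(322,117),(349,268),(200,292)]])
S=back(s,110,top);print("short",S.round(1), S.mean(0))
s2=np.array([c2(*p) for p in [(658,342),(754,344),(750,421),(655,413)]])
print(back(s2,110,scene).round(1))
rr=back([c3(*p) for p in [(188,42),(680,190),(555,556),(50,397)]],92,top);print("riser",rr.round(1),rr.mean(0))
print("ledge",back([c3(*p) for p in [(673,213),(570,537)]],80,top).round(1))
# scene riser z=92 outer corners
print(back([(268,299),(352,346),(282,471),(191,415)],92,scene).round(1))
for n,z,P in (("orange",220,[c1(345,160+3),]),):
    print(back(P,z,top).round(1))
print("orange2", back([(520,224)],220,top).round(1), "cell",back([(358,354)],50,top).round(1))
# riser bounding fit
x,e=fit(None,[((-110,-80,92),top,c3(188,42)) if 0 else ((-110,80,92),top,c3(188,42)),((110,80,92),top,c3(680,190)),((110,-80,92),top,c3(555,556)),((-110,-80,92),top,c3(50,397)),
 ((110,80,92),scene,np.array((268,299))) ,((110,-80,92),scene,np.array((352,346))),((-110,-80,92),scene,np.array((282,471))),((-110,80,92),scene,np.array((191,415)))],[560,160,-1.6])
print(x,e.tolist())
E
```

```text
[[ 657.4 -211.4  220. ]
 [ 672.  -255.   220. ]
 [ 628.8 -270.2  220. ]
 [ 614.1 -226.6  220. ]]
[[ 674.8 -253.7  220. ]
 [ 630.7 -267.7  220. ]
 [ 615.5 -225.1  220. ]
 [ 659.  -208.6  220. ]]
[[ 659.8 -210.9    0. ]
 [ 614.4 -224.2   -0. ]]
short [[ 461.4 -261.5  110. ]
 [ 468.6 -308.1  110. ]
 [ 422.8 -315.   110. ]
 [ 414.5 -269.1  110. ]] [ 441.82664777 -288.41501707  110.        ]
[[ 470.9 -302.6  110. ]
 [ 424.1 -313.   110. ]
 [ 418.8 -267.   110. ]
 [ 464.8 -260.3  110. ]]
riser [[712.3 245.2  92. ]
 [652.3  35.5  92. ]
 [499.9  78.9  92. ]
 [560.2 288.3  92. ]] [606.18830395 161.98775341  92.        ]
ledge [[645.4  39.5  80. ]
 [508.8  75.4  80. ]]
[[652.   40.9  92. ]
 [503.1  84.2  92. ]
 [558.8 286.8  92. ]
 [710.5 244.4  92. ]]
[[ 739.7 -290.3  220. ]]
orange2 [[ 587.4 -332.4  220. ]] cell [[ 401.3 -115.1   50. ]]
[606.18317845 162.62598168  -1.84728598] [[0.8, 0.5], [0.3, 0.5], [0.2, 0.5], [1.3, 0.6], [0.3, 3.5], [3.2, 2.8], [1.0, 2.5], [2.2, 1.0]]
```

```bash
cat >> h.py <<'E'
RX=-1.847; LED=np.array([576.2,56.8,80.]); ex=np.array([np.cos(RX),np.sin(RX),0]); ey=np.array([-np.sin(RX),np.cos(RX),0]); ez=np.array([0,0,1.])
def Rt(z,y):
    z=np.array(z,float)/np.linalg.norm(z); y=np.array(y,float); y-=z*(y@z); y/=np.linalg.norm(y)
    return R.from_matrix(np.c_[np.cross(y,z),y,z])
def ang(d): return np.array([np.cos(np.radians(d)),np.sin(np.radians(d)),0])
def state():
    from rig import read_state
    s=read_state(); return s["eef_pos"],R.from_rotvec(s["ee_rot"]),s
def plan(p1,R1,n,g,start=None):
    p,Rc=start if start else state()[:2]
    rows=[]; d=(R1*Rc.inv()).as_rotvec()
    for i in range(n):
        pn=p+(p1-p)/(n-i); Rn=R.from_rotvec(d*(1)/n)*Rc
        sh=Rc.inv().apply(pn-p)/50; tw=np.degrees((Rc.inv()*Rn).as_rotvec())/8
        rows.append([round(float(v),2)+0.0 for v in [*sh,*tw]]+[g]); p,Rc=pn,Rn
    print(str(rows).replace(" ","")); return p,Rc
def show():
    p,Rc,s=state(); M=Rc.as_matrix()
    print("t",round(s["t"],2),"p",p.round(1),"x",M[:,0].round(3),"y",M[:,1].round(3),"z",M[:,2].round(3),"F",s["force"].round(1),"g",round(s["grip_width"],1),"q",s["q"].round(2))
    d=p-LED; print("riser frame TCP", round(d@ex,1),round(d@ey,1),round(p[2],1))
E
python3 - <<'E'
from h import *
p,Rc,s=state()
a=plan(p+[0,0,60],Rc,2,85); 
plan(np.array([643.5,-240,285]),Rt([0,0,-1],ang(18.5)),12,85,a)
E
```

```text
[[0.0,0.0,-0.6,0.0,0.0,0.0,85],[0.0,0.0,-0.6,0.0,0.0,0.0,85]]
[[0.87,-0.34,0.01,0.0,0.0,-0.92,85],[0.91,-0.23,0.01,0.0,0.0,-0.92,85],[0.93,-0.11,0.01,0.0,0.0,-0.92,85],[0.94,0.01,0.01,0.0,0.0,-0.92,85],[0.93,0.13,0.01,0.0,0.0,-0.92,85],[0.9,0.25,0.01,0.0,0.0,-0.92,85],[0.86,0.36,0.01,0.0,0.0,-0.92,85],[0.81,0.47,0.01,0.0,0.0,-0.92,85],[0.74,0.57,0.01,0.0,0.0,-0.92,85],[0.66,0.66,0.01,0.0,0.0,-0.92,85],[0.57,0.74,0.01,0.0,0.0,-0.92,85],[0.47,0.81,0.01,0.0,0.0,-0.92,85]]
```

```bash
python3 -m crank '[[0,0,-0.6,0,0,0,85],[0,0,-0.6,0,0,0,85]]' && python3 -m crank '[[0.87,-0.34,0,0,0,-0.92,85],[0.91,-0.23,0,0,0,-0.92,85],[0.93,-0.11,0,0,0,-0.92,85],[0.94,0,0,0,0,-0.92,85],[0.93,0.13,0,0,0,-0.92,85],[0.9,0.25,0,0,0,-0.92,85],[0.86,0.36,0,0,0,-0.92,85],[0.81,0.47,0,0,0,-0.92,85],[0.74,0.57,0,0,0,-0.92,85],[0.66,0.66,0,0,0,-0.92,85],[0.57,0.74,0,0,0,-0.92,85],[0.47,0.81,0,0,0,-0.92,85]]'
python3 - <<'E'
from h import *
show(); plan(np.array([643.5,-240,285]),Rt([0,0,-1],ang(18.5)),3,85)
E
```

```text
t: 0.3
eef_pos: [221.1, -608.2, 285.9]
ee_rot: [-3.083, -0.543, 0.005]
force: [0.8, -1.0, 0.6]
grip_width: 85.1
t: 1.5
eef_pos: [641.6, -222.8, 285.9]
ee_rot: [-1.779, -2.576, 0.002]
force: [1.4, -0.7, 0.0]
grip_width: 85.1
t 1.5 p [ 641.6 -222.8  285.9] x [-0.354  0.935  0.009] y [ 0.935  0.354 -0.007] z [-0.01   0.006 -1.   ] F [ 1.4 -0.7  0. ] g 85.1 q [ 0.57  0.42 -0.43  1.27  0.17  1.5   0.52]
riser frame TCP 251.1 139.2 285.9
[[-0.11,-0.03,0.01,-0.02,-0.02,0.09,85],[-0.11,-0.03,0.01,-0.02,-0.02,0.09,85],[-0.11,-0.03,0.01,-0.02,-0.02,0.09,85]]
```

```bash
python3 -m crank '[[-0.17,-0.05,0,-0.03,-0.03,0.14,85],[-0.17,-0.05,0,-0.03,-0.03,0.14,85],[0,0,0,0,0,0,85]]'
python3 - <<'E'
from h import *
show()
from rig import eyes
for n in ("scene","top"): cv2.imwrite(f"pics/{n}1.png",eyes.grab_frame(n)["img"])
a=cv2.imread("pics/top1.png")[60:360,380:640]; b=cv2.imread("pics/scene1.png")[0:300,180:440]
cv2.imwrite("pics/d1.png",cv2.resize(np.hstack([a,b]),None,fx=1.5,fy=1.5))
E
```

```text
t: 1.8
eef_pos: [647.3, -231.2, 282.7]
ee_rot: [-1.813, -2.56, -0.008]
force: [-0.7, -0.5, -0.4]
grip_width: 85.2
t 1.8 p [ 647.3 -231.2  282.7] x [-0.332  0.943  0.007] y [0.943 0.332 0.002] z [-0.001  0.007 -1.   ] F [-0.7 -0.5 -0.4] g 85.2 q [ 0.57  0.43 -0.42  1.26  0.17  1.49  0.51]
riser frame TCP 257.7 146.9 282.7
```

View pics/d1.png

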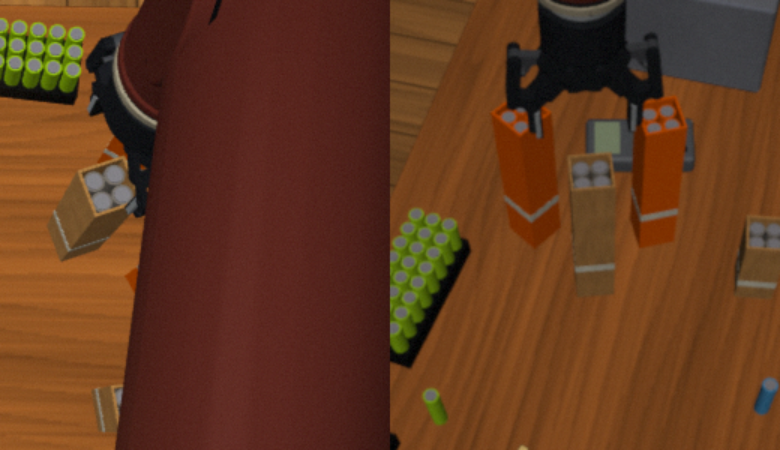

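Run:
```python
from h import *
p,Rc,s=state()
for nm,cam,o in (("top",top,(380,60)),("scene",scene,(180,0))):
    im=cv2.imread(f"pics/{nm}1.png")
    pts=[p, p+Rc.apply([0,43,-32]), p+Rc.apply([0,-43,-32]), np.array([643.5,-240,220])]
    uv=proj(np.array(pts),cam); print(nm,((uv-o)*1.5+[[390*(nm=="scene"),0]]).round(0).tolist())
```

```text
top [[114.0, 162.0], [104.0, 103.0], [141.0, 197.0], [109.0, 186.0]]
scene [[587.0, 137.0], [542.0, 117.0], [630.0, 111.0], [593.0, 171.0]]
```

Run:
```python
from h import *
a=plan(np.array([643.5,-240,255]),Rt([0,0,-1],ang(18.5)),2,85)
plan(np.array([643.5,-240,176]),Rt([0,0,-1],ang(18.5)),3,85,a)
```

```text
[[-0.07,-0.06,0.28,0.01,-0.02,0.06,85],[-0.07,-0.06,0.28,0.01,-0.02,0.06,85]]
[[0.0,0.0,0.53,0.0,0.0,0.0,85],[0.0,0.0,0.53,0.0,0.0,0.0,85],[0.0,0.0,0.53,0.0,0.0,0.0,85]]
```

```bash
python3 -m crank '[[-0.08,-0.07,0.28,0,0,0.06,85],[-0.08,-0.07,0.2,0,0,0.06,85],[0,0,0,0,0,0,85]]'
python3 - <<'E'
from h import *
show();plan(np.array([643.5,-240,176]),Rt([0,0,-1],ang(18.5)),4,85)
E
```

```text
t: 2.2
eef_pos: [641.0, -243.7, 257.1]
ee_rot: [-1.84, -2.541, -0.006]
force: [-0.7, 0.1, -0.6]
grip_width: 84.8
t 2.2 p [ 641.  -243.7  257.1] x [-0.312  0.95   0.006] y [0.95  0.312 0.001] z [-0.001  0.006 -1.   ] F [-0.7  0.1 -0.6] g 84.8 q [ 0.59  0.43 -0.42  1.3   0.17  1.44  0.51]
riser frame TCP 271.4 144.3 257.1
[[0.01,0.02,0.41,0.0,-0.01,-0.01,85],[0.01,0.02,0.41,0.0,-0.01,-0.01,85],[0.01,0.02,0.41,0.0,-0.01,-0.01,85],[0.01,0.02,0.41,0.0,-0.01,-0.01,85]]
```

```bash
python3 -m crank '[[0.01,0.02,0.41,0,0,0,85],[0.01,0.02,0.41,0,0,0,85],[0.01,0.02,0.41,0,0,0,85],[0.01,0.02,0.41,0,0,0,85],[0,0,0,0,0,0,85]]' && python3 -m crank '[[0,0,0,0,0,0,60],[0,0,0,0,0,0,50],[0,0,0,0,0,0,40],[0,0,0,0,0,0,40],[0,0,0,0,0,0,40]]' 60
python3 - <<'E'
from h import *
show()
E
```

```text
t: 2.7
eef_pos: [642.3, -242.7, 172.3]
ee_rot: [-1.847, -2.537, -0.005]
force: [-0.2, -0.8, 0.2]
grip_width: 85.0
t: 3.2
eef_pos: [643.0, -243.6, 175.7]
ee_rot: [-1.85, -2.539, -0.006]
force: [0.6, 0.0, -5.8]
grip_width: 47.2
t 3.2 p [ 643.  -243.6  175.7] x [-0.306  0.952  0.003] y [0.952 0.306 0.003] z [ 0.002  0.004 -1.   ] F [ 0.6  0.  -5.8] g 47.2 q [ 0.59  0.47 -0.41  1.41  0.19  1.29  0.48]
riser frame TCP 270.8 146.1 175.7
```

```bash
cat >> h.py <<'E'
def seq(poses,g,start=None):
    p,Rc=start if start else state()[:2]; rows=[]
    for pn,Rn in poses:
        sh=Rc.inv().apply(pn-p)/50; tw=np.degrees((Rc.inv()*Rn).as_rotvec())/8
        rows.append([round(float(v),2)+0.0 for v in [*sh,*tw]]+[g]); p,Rc=pn,Rn
    print(str(rows).replace(" ","")); return p,Rc
EO=np.array([27.3,0,175.7])  # foot edge in tool frame
def lean(th,xr,z,y0=0):
    th=np.radians(th); Rn=Rt(np.sin(th)*ex-np.cos(th)*ez,ey)
    E=LED+xr*ex+y0*ey; E[2]=z; return E-Rn.apply(EO),Rn
E
python3 - <<'E'
from h import *
p,Rc,s=state()
a=plan(p+[0,0,25],Rc,2,40)
t=lean(0,100,25); print(t[0]); a=plan(*t,7,40,a)
print(lean(47,100,25)[0])
a=seq([lean(v,100,25) for v in np.linspace(0,47,8)[1:]],40,a)
E
```

```text
[[0.0,0.0,-0.25,0.0,0.0,0.0,40],[0.0,0.0,-0.25,0.0,0.0,0.0,40]]
[541.4846299  -65.67503043 200.7       ]
[[0.57,-0.12,0.0,0.0,0.0,0.6,40],[0.56,-0.17,0.0,0.0,0.0,0.6,40],[0.54,-0.21,0.0,0.0,0.0,0.6,40],[0.52,-0.26,0.0,0.0,0.0,0.6,40],[0.5,-0.3,0.0,0.0,0.0,0.6,40],[0.47,-0.34,0.0,0.0,0.0,0.6,40],[0.44,-0.38,0.0,0.0,0.0,0.6,40]]
[578.89440636  66.3058039  164.79306792]
[[0.41,0.0,-0.04,0.0,-0.84,0.0,40],[0.41,0.0,-0.04,0.0,-0.84,0.0,40],[0.41,0.0,-0.04,0.0,-0.84,0.0,40],[0.41,0.0,-0.04,0.0,-0.84,0.0,40],[0.41,0.0,-0.04,0.0,-0.84,0.0,40],[0.41,0.0,-0.04,0.0,-0.84,0.0,40],[0.41,0.0,-0.04,0.0,-0.84,0.0,40]]
```

```bash
python3 -m crank '[[0,0,-0.25,0,0,0,40],[0,0,-0.3,0,0,0,40]]' 80 && python3 -m crank '[[0.3,-0.06,0,0,0,0.3,40],[0.57,-0.12,0,0,0,0.6,40],[0.56,-0.17,0,0,0,0.6,40],[0.54,-0.21,0,0,0,0.6,40],[0.52,-0.26,0,0,0,0.6,40],[0.5,-0.3,0,0,0,0.6,40],[0.47,-0.34,0,0,0,0.6,40],[0.2,-0.2,0,0,0,0.3,40]]'
python3 - <<'E'
from h import *
show()
t=lean(0,100,25); a=plan(*t,2,40)
E
```

```text
t: 3.4
eef_pos: [641.2, -243.4, 202.0]
ee_rot: [-1.847, -2.535, -0.004]
force: [0.1, -0.4, -4.3]
grip_width: 47.5
t: 4.2
eef_pos: [548.3, -58.4, 215.9]
ee_rot: [2.526, 1.859, 0.013]
force: [0.8, -0.0, -4.3]
grip_width: 47.6
t 4.2 p [548.3 -58.4 215.9] x [0.297 0.955 0.004] y [ 0.955 -0.297  0.009] z [ 0.01   0.001 -1.   ] F [ 0.8 -0.  -4.3] g 47.6 q [ 0.42  0.17 -0.44  1.72  0.07  1.26 -0.34]
riser frame TCP 118.5 4.6 215.9
[[-0.09,-0.04,0.15,0.03,-0.01,-0.09,40],[-0.09,-0.05,0.15,0.03,-0.01,-0.09,40]]
```

```bash
python3 -m crank '[[-0.05,-0.04,0,0.03,0,-0.09,40],[0.35,-0.03,-0.02,0,-0.8,0,40],[0.4,0,-0.02,0,-0.84,0,40],[0.41,0,-0.02,0,-0.84,0,40]]'
python3 - <<'E'
from h import *
show()
a=seq([lean(v,105,28) for v in np.linspace(22,47,5)],40)
E
```

```text
t: 4.6
eef_pos: [562.4, -12.7, 220.7]
ee_rot: [2.331, 1.709, -0.401]
force: [0.2, -0.8, -5.1]
grip_width: 47.1
t 4.6 p [562.4 -12.7 220.7] x [ 0.285  0.894 -0.347] y [ 0.955 -0.297  0.018] z [-0.087 -0.336 -0.938] F [ 0.2 -0.8 -5.1] g 47.1 q [ 0.15  0.3  -0.49  1.61  0.43  1.49 -0.73]
riser frame TCP 70.7 5.6 220.7
[[0.25,-0.12,0.32,0.05,-0.21,-0.22,40],[0.39,0.0,-0.04,0.0,-0.78,0.0,40],[0.39,0.0,-0.04,0.0,-0.78,0.0,40],[0.39,0.0,-0.04,0.0,-0.78,0.0,40],[0.39,0.0,-0.04,0.0,-0.78,0.0,40]]
```

```bash
python3 -m crank '[[0.25,-0.1,0.2,0.05,-0.21,-0.22,40],[0.39,0,0,0,-0.78,0,40],[0.39,0,0,0,-0.78,0,40],[0.39,0,0,0,-0.78,0,40],[0,0,0,0,0,0,40]]'
python3 - <<'E'
from h import *
show()
a=seq([lean(v,100,18) for v in np.linspace(43,47.4,2)],40)
from rig import eyes
for n in ("scene","top"): cv2.imwrite(f"pics/{n}2.png",eyes.grab_frame(n)["img"])
E
```

```text
t: 5.1
eef_pos: [578.5, 52.7, 178.2]
ee_rot: [2.065, 1.578, -0.779]
force: [-0.9, 1.1, -7.0]
grip_width: 47.6
t 5.1 p [578.5  52.7 178.2] x [ 0.197  0.726 -0.659] y [ 0.965 -0.264 -0.003] z [-0.176 -0.635 -0.752] F [-0.9  1.1 -7. ] g 47.6 q [-0.15  0.58 -0.47  1.46  0.69  1.76 -0.97]
riser frame TCP 3.4 3.3 178.2
[[0.22,-0.07,0.15,0.03,-0.22,0.06,40],[0.27,0.0,-0.03,0.0,-0.55,0.0,40]]
```

View pics/scene2.png

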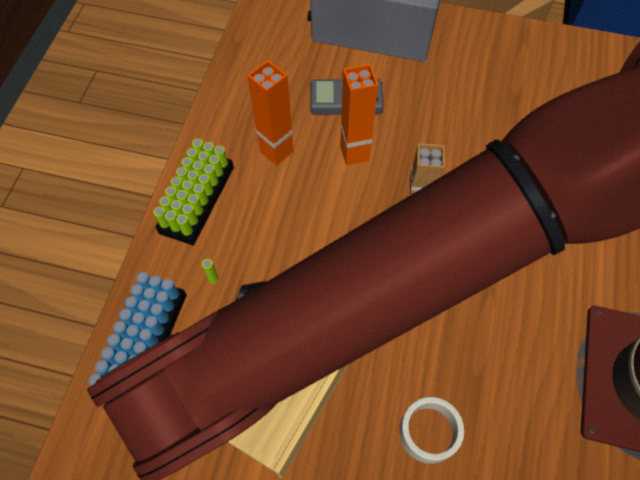

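```bash
cat >> h.py <<'E'
def edge():
    p,Rc,s=state(); E=p+Rc.apply(EO); d=E-LED; z=Rc.as_matrix()[:,2]
    print("edge xr,yr,z",round(d@ex,1),round(d@ey,1),round(E[2],1),"tilt",round(float(np.degrees(np.arctan2(z@ex,-z[2]))),1))
E
python3 -m crank '[[0.2,-0.06,0,0.03,-0.3,0.06,40],[0.27,0,0,0,-0.55,0,40],[0,0,0,0,0,0,40]]'
python3 - <<'E'
from h import *
show();edge()
a=seq([lean(47.4,92,10)],40)
from rig import eyes
for n in ("scene","top"): cv2.imwrite(f"pics/{n}3.png",eyes.grab_frame(n)["img"])
E
```

```text
t: 5.5
eef_pos: [584.7, 60.8, 171.2]
ee_rot: [2.007, 1.485, -0.874]
force: [-0.9, 0.9, -5.0]
grip_width: 47.4
t 5.5 p [584.7  60.8 171.2] x [ 0.203  0.643 -0.738] y [ 0.958 -0.287  0.012] z [-0.204 -0.71  -0.674] F [-0.9  0.9 -5. ] g 47.4 q [-0.22  0.66 -0.43  1.4   0.74  1.85 -1.03]
riser frame TCP -6.1 7.1 171.2
edge xr,yr,z 105.2 7.1 32.6 tilt 47.6
[[0.5,-0.15,0.11,-0.02,0.02,-0.14,40]]
```

View pics/top3.png

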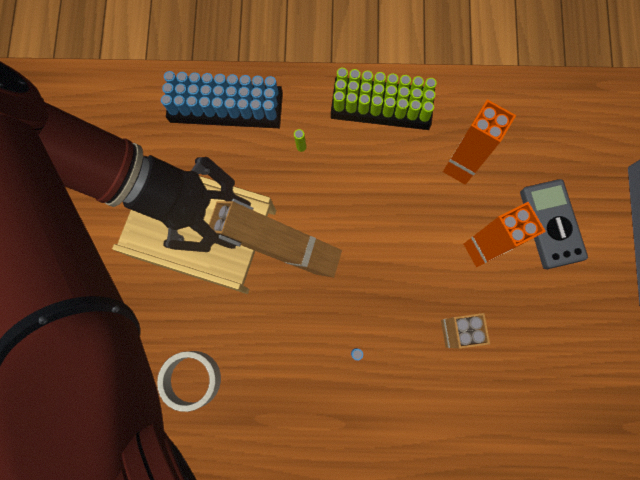

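```bash
cat >> h.py <<'E'
def overlay(name,out,crop,sc,cor=None):
    im=cv2.imread(name); 
    im=cv2.resize(im[crop[1]:crop[3],crop[0]:crop[2]],None,fx=sc,fy=sc,interpolation=cv2.INTER_CUBIC)
    if cor is None:
        p,Rc,s=state()
        cor=p+Rc.apply(np.array([[a*24+3.3,b*24,c] for a in(1,-1) for b in (1,-1) for c in (175.7,175.7-220)]))
    uv=(proj(cor,top if "top" in name else scene)-crop[:2])*sc
    for i in range(8):
        for j in range(i):
            if bin(i^j).count("1")==1: cv2.line(im,tuple(int(v) for v in uv[i]),tuple(int(v) for v in uv[j]),(0,255,0),1)
    cv2.imwrite(out,im)
E
python3 -c "
from h import *
overlay('pics/top3.png','pics/o3.png',(100,140,360,310),3)"
```

```text
(no output)
```

View pics/o3.png

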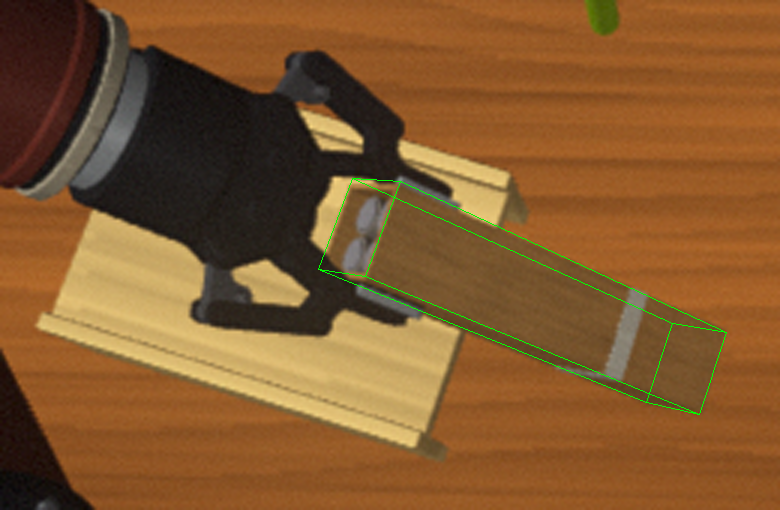

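```bash
python3 -m crank '[[0.25,-0.08,0.05,-0.02,0,-0.14,40],[0.25,-0.08,0.06,0,0,0,40],[0,0,0,0,0,0,40]]'
python3 - <<'E'
from h import *
show();edge()
a=seq([lean(47.4,90,3)],40)
E
```

```text
t: 5.9
eef_pos: [583.1, 71.3, 154.1]
ee_rot: [2.007, 1.5, -0.866]
force: [0.4, 0.8, -4.8]
grip_width: 47.3
t 5.9 p [583.1  71.3 154.1] x [ 0.197  0.652 -0.732] y [ 0.96  -0.28   0.009] z [-0.199 -0.704 -0.681] F [ 0.4  0.8 -4.8] g 47.3 q [-0.23  0.68 -0.44  1.41  0.73  1.83 -1.05]
riser frame TCP -15.8 2.7 154.1
edge xr,yr,z 94.2 3.1 14.4 tilt 47.0
[[0.25,-0.06,0.09,0.01,-0.04,-0.08,40]]
```

```bash
python3 -m crank '[[0.2,-0.05,0.07,0.01,-0.04,-0.08,40],[0,0,0,0,0,0,40]]'
python3 - <<'E'
from h import *
show();edge()
a=seq([lean(47.4,88.5,-1)],40)
E
```

```text
t: 6.1
eef_pos: [581.8, 76.1, 144.0]
ee_rot: [1.998, 1.51, -0.876]
force: [-0.7, -0.2, -4.6]
grip_width: 47.3
t 6.1 p [581.8  76.1 144. ] x [ 0.185  0.652 -0.735] y [ 0.962 -0.273 -0.   ] z [-0.201 -0.707 -0.678] F [-0.7 -0.2 -4.6] g 47.3 q [-0.24  0.7  -0.44  1.41  0.73  1.82 -1.05]
riser frame TCP -20.1 0.1 144.0
edge xr,yr,z 90.7 0.0 4.8 tilt 47.3
[[0.12,0.0,0.05,0.0,-0.01,0.0,40]]
```

```bash
python3 -m crank '[[0.05,0,0.02,0,0,0,40],[0.04,0,0.02,0,0,0,40],[0,0,0,0,0,0,40]]'
python3 - <<'E'
from h import *
show();edge()
a=seq([lean(47.4,88,-1)],40)
E
```

```text
t: 6.4
eef_pos: [582.4, 77.7, 138.9]
ee_rot: [1.997, 1.51, -0.876]
force: [-0.0, -0.0, -3.4]
grip_width: 47.1
t 6.4 p [582.4  77.7 138.9] x [ 0.185  0.652 -0.736] y [ 0.962 -0.273 -0.   ] z [-0.201 -0.708 -0.677] F [-0.  -0.  -3.4] g 47.1 q [-0.24  0.71 -0.44  1.41  0.73  1.82 -1.06]
riser frame TCP -21.8 0.3 138.9
edge xr,yr,z 89.0 0.2 -0.2 tilt 47.4
[[0.03,-0.01,0.0,0.0,0.0,0.0,40]]
```

```bash
python3 -m crank '[[0.04,0,0,0,0,0,40],[0,0,0,0,0,0,40]]'
python3 - <<'E'
from h import *
show();edge()
E
```

```text
t: 6.6
eef_pos: [583.0, 78.8, 137.7]
ee_rot: [1.997, 1.509, -0.876]
force: [-0.6, -0.8, -3.6]
grip_width: 47.3
t 6.6 p [583.   78.8 137.7] x [ 0.185  0.651 -0.736] y [ 0.962 -0.273  0.   ] z [-0.201 -0.708 -0.677] F [-0.6 -0.8 -3.6] g 47.3 q [-0.24  0.71 -0.44  1.4   0.73  1.82 -1.06]
riser frame TCP -23.0 0.5 137.7
edge xr,yr,z 87.8 0.5 -1.3 tilt 47.4
```

```bash
python3 -m crank '[[0.04,0,0,0,0,0,40],[0,0,0,0,0,0,40]]'
python3 - <<'E'
from h import *
show();edge()
E
```

```text
t: 6.8
eef_pos: [583.4, 79.4, 137.1]
ee_rot: [1.997, 1.506, -0.877]
force: [-0.6, -1.2, -2.7]
grip_width: 47.5
t 6.8 p [583.4  79.4 137.1] x [ 0.186  0.65  -0.737] y [ 0.962 -0.274  0.001] z [-0.201 -0.709 -0.676] F [-0.6 -1.2 -2.7] g 47.5 q [-0.24  0.71 -0.44  1.4   0.73  1.82 -1.06]
riser frame TCP -23.8 0.7 137.1
edge xr,yr,z 87.3 0.7 -1.7 tilt 47.5
```

```bash
python3 -m crank '[[0.02,0,0.03,0,0,0,40],[0,0,0,0,0,0,40]]'
python3 - <<'E'
from h import *
show();edge()
from rig import eyes
cv2.imwrite("pics/top4.png",eyes.grab_frame("top")["img"])
overlay('pics/top4.png','pics/o4.png',(100,140,360,310),3)
E
```

```text
t: 7.0
eef_pos: [583.5, 79.1, 136.6]
ee_rot: [1.997, 1.505, -0.877]
force: [-2.1, -1.9, -2.3]
grip_width: 47.3
t 7.0 p [583.5  79.1 136.6] x [ 0.187  0.649 -0.737] y [ 0.962 -0.275  0.003] z [-0.201 -0.71  -0.675] F [-2.1 -1.9 -2.3] g 47.3 q [-0.24  0.71 -0.44  1.4   0.73  1.82 -1.06]
riser frame TCP -23.5 0.9 136.6
edge xr,yr,z 87.7 1.0 -2.2 tilt 47.5
```

View pics/o4.png

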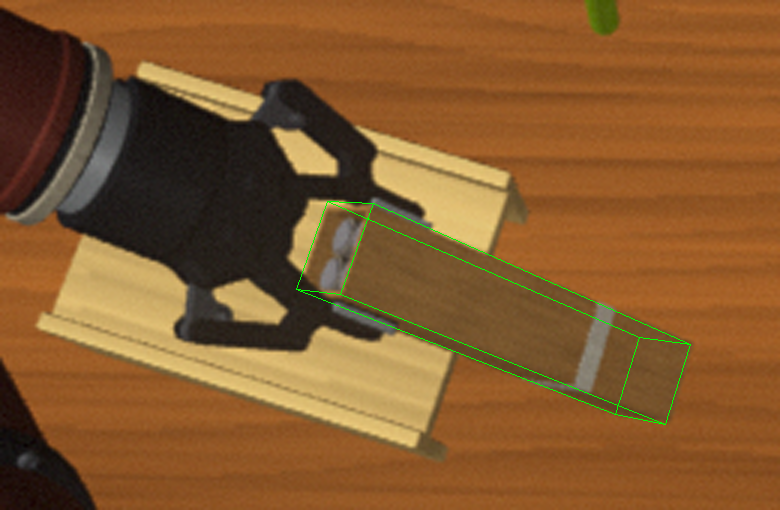

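```bash
python3 -m crank '[[0,0,0,0,0,0,50],[0,0,0,0,0,0,54],[0,0,0,0,0,0,60],[0,0,0,0,0,0,70],[0,0,0,0,0,0,76]]'
python3 - <<'E'
from h import *
show()
from rig import eyes
cv2.imwrite("pics/top5.png",eyes.grab_frame("top")["img"])
overlay('pics/top5.png','pics/o5.png',(100,140,360,310),3)
E
```

```text
t: 7.55
eef_pos: [583.8, 79.1, 136.7]
ee_rot: [1.997, 1.505, -0.875]
force: [-0.7, -0.1, 0.1]
grip_width: 76.2
t 7.55 p [583.8  79.1 136.7] x [ 0.188  0.649 -0.737] y [ 0.962 -0.274  0.003] z [-0.2   -0.709 -0.676] F [-0.7 -0.1  0.1] g 76.2 q [-0.24  0.71 -0.44  1.4   0.73  1.82 -1.06]
riser frame TCP -23.5 1.2 136.7
```

View pics/o5.png

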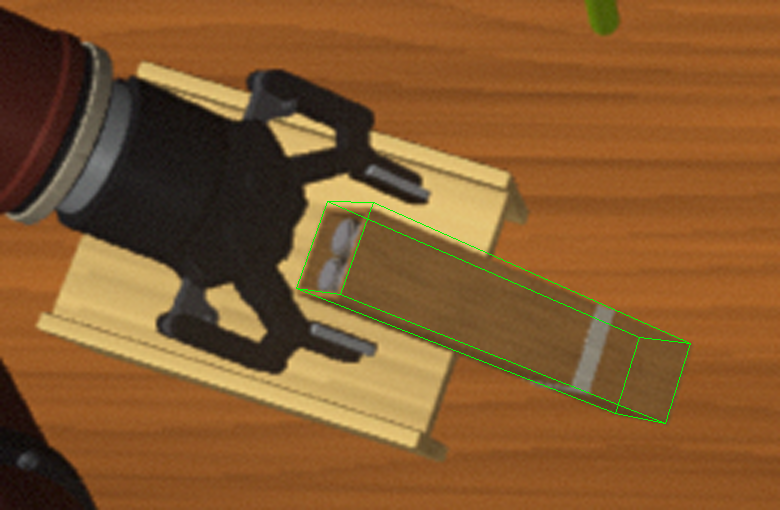

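```bash
cat >> h.py <<'E'
def tp(phi,xr,z,yr=0.9): # phi>0: body on cartons' side
    f=np.radians(phi); Rn=Rt(-np.sin(f)*ex-np.cos(f)*ez,ey)
    P=LED+xr*ex+yr*ey; P[2]=z; return P,Rn
E
python3 - <<'E'
from h import *
p,Rc,s=state()
a=plan(p-Rc.apply([0,0,100]),Rc,3,76)
a=plan(*tp(-25,-60,275),3,76,a)
a=plan(*tp(8,60,275),5,76,a)
a=plan(*tp(35,92,105),4,76,a)
E
```

```text
[[0.0,0.0,-0.67,0.0,0.0,0.0,76],[0.0,0.0,-0.67,0.0,0.0,0.0,76],[0.0,0.0,-0.67,0.0,0.0,0.0,76]]
[[-0.52,0.0,-0.14,0.0,0.94,-0.01,76],[-0.49,0.0,-0.2,0.0,0.94,-0.01,76],[-0.46,0.0,-0.26,0.0,0.94,-0.01,76]]
[[-0.44,0.0,0.2,0.0,0.82,0.0,76],[-0.46,0.0,0.15,0.0,0.82,0.0,76],[-0.47,0.0,0.1,0.0,0.83,0.0,76],[-0.48,0.0,0.04,0.0,0.83,0.0,76],[-0.48,0.0,-0.01,0.0,0.82,0.0,76]]
[[-0.28,0.0,0.82,0.0,0.84,0.0,76],[-0.37,0.0,0.78,0.0,0.84,0.0,76],[-0.46,0.0,0.73,0.0,0.84,0.0,76],[-0.54,0.0,0.67,0.0,0.84,0.0,76]]
```

```bash
python3 -m crank '[[0,0,-0.4,0,0,0,76],[0,0,-0.67,0,0,0,76],[0,0,-0.67,0,0,0,76],[0,0,-0.4,0,0,0,76],[-0.52,0,-0.14,0,0.94,0,76],[-0.49,0,-0.2,0,0.94,0,76],[-0.46,0,-0.26,0,0.94,0,76]]'
python3 - <<'E'
from h import *
show()
from rig import eyes
cv2.imwrite("pics/top6.png",eyes.grab_frame("top")["img"][100:340,60:400])
a=plan(*tp(8,60,275),5,76)
E
```

```text
t: 8.3
eef_pos: [593.3, 127.7, 267.7]
ee_rot: [2.257, 1.733, -0.521]
force: [1.0, -1.8, 0.4]
grip_width: 76.0
t 8.3 p [593.3 127.7 267.7] x [ 0.229  0.876 -0.424] y [ 0.965 -0.262 -0.02 ] z [-0.129 -0.404 -0.905] F [ 1.  -1.8  0.4] g 76.0 q [-0.1   0.48 -0.55  1.31  0.51  1.77 -0.88]
riser frame TCP -72.9 -2.9 267.7
[[-0.46,0.0,0.22,-0.01,0.81,0.0,76],[-0.49,0.0,0.16,-0.01,0.81,0.0,76],[-0.5,0.0,0.11,-0.01,0.81,0.0,76],[-0.51,0.0,0.05,-0.01,0.81,0.0,76],[-0.51,0.0,-0.01,-0.01,0.81,0.0,76]]
```

View pics/top6.png

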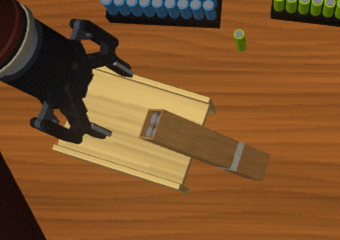

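The carton rests leaning on the ledge by itself (crop pixel (200,145)) and the gripper is clear of it. Next I swing the gripper over to the foot side.

```bash
python3 -m crank '[[-0.46,0,0.22,0,0.81,0,76],[-0.49,0.02,0.16,0,0.81,0,76],[-0.5,0.02,0.11,0,0.81,0,76],[-0.51,0.02,0.05,0,0.81,0,76],[-0.51,0.02,-0.01,0,0.81,0,76]]'
python3 - <<'E'
from h import *
show()
from rig import eyes
f=eyes.grab_frame("top")["img"]; cv2.imwrite("pics/top7.png",f)
f=eyes.grab_frame("scene")["img"]; cv2.imwrite("pics/scene7.png",f)
a=plan(*tp(35,92,105),5,76)
E
```

```text
t: 8.85
eef_pos: [566.0, 1.2, 276.4]
ee_rot: [-2.415, -1.846, -0.193]
force: [0.6, -0.8, -0.6]
grip_width: 76.1
t 8.85 p [566.    1.2 276.4] x [0.259 0.953 0.158] y [ 0.965 -0.263  0.001] z [ 0.042  0.152 -0.987] F [ 0.6 -0.8 -0.6] g 76.1 q [ 0.5   0.16 -0.54  1.62 -0.07  1.34 -0.28]
riser frame TCP 56.3 5.3 276.4
[[-0.21,-0.02,0.66,0.0,0.65,-0.01,76],[-0.27,-0.02,0.63,0.0,0.65,-0.01,76],[-0.32,-0.02,0.61,0.0,0.65,-0.01,76],[-0.38,-0.02,0.57,0.0,0.65,-0.01,76],[-0.43,-0.02,0.54,0.0,0.65,-0.01,76]]
```

View pics/scene7.png

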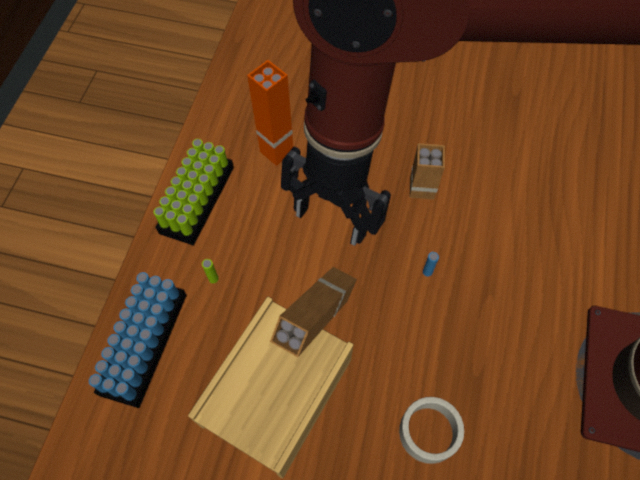

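```bash
cat >> h.py <<'E'
def cub(xr,yr,th,z=0,yaw=0):
    t=np.radians(th); y=np.radians(yaw); exx=np.cos(y)*ex+np.sin(y)*ey; eyy=-np.sin(y)*ex+np.cos(y)*ey
    a=-np.sin(t)*exx+np.cos(t)*ez; n=np.cos(t)*exx+np.sin(t)*ez
    E=LED+xr*ex+yr*ey; E[2]=z
    return np.array([E+n*(24-24*i)+eyy*24*j+a*k for i in(1,-1) for j in(1,-1) for k in(0,220)])
E
python3 -c "
from h import *
overlay('pics/scene7.png','pics/o7.png',(180,220,400,390),3.5,cub(87.7,1,47.5))
overlay('pics/top7.png','pics/o8.png',(180,150,400,320),3.5,cub(87.7,1,47.5))"
```

```text
(no output)
```

View pics/o7.png

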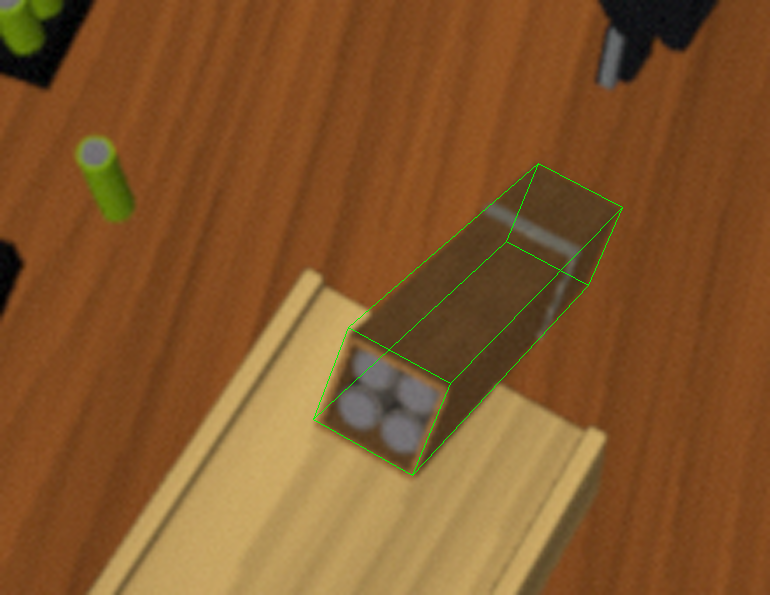

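View pics/o8.png

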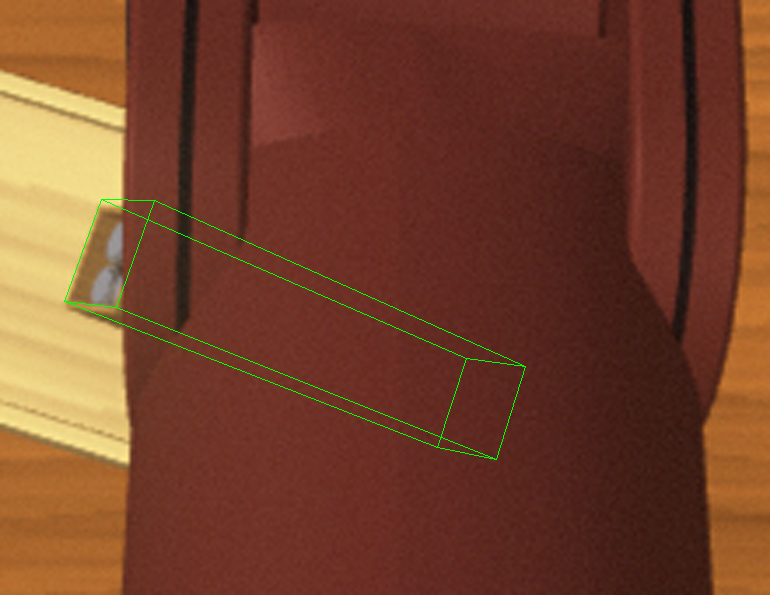

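```bash
python3 -m crank '[[-0.21,-0.02,0.66,0,0.65,0,80],[-0.27,-0.02,0.63,0,0.65,0,80],[-0.32,-0.02,0.61,0,0.65,0,80],[-0.38,-0.02,0.4,0,0.65,0,80],[-0.3,-0.02,0.3,0,0.65,0,80],[0,0,0,0,0,0,80]]'
python3 - <<'E'
from h import *
show()
a=plan(*tp(35,92,105),2,80)
a=plan(*tp(35,47,40),4,80,a)
E
```

```text
t: 9.55
eef_pos: [552.4, -38.7, 124.3]
ee_rot: [-2.151, -1.614, -0.692]
force: [-0.6, -0.6, -0.2]
grip_width: 79.9
t 9.55 p [552.4 -38.7 124.3] x [0.226 0.782 0.581] y [ 0.96  -0.281  0.004] z [ 0.166  0.556 -0.814] F [-0.6 -0.6 -0.2] g 79.9 q [ 0.8   0.33 -0.5   1.88 -0.54  1.05  0.34]
riser frame TCP 98.3 3.2 124.3
[[-0.06,-0.02,0.19,0.03,-0.03,-0.02,80],[-0.06,-0.02,0.19,0.03,-0.03,-0.02,80]]
[[0.0,0.0,0.4,0.0,0.0,0.0,80],[0.0,0.0,0.4,0.0,0.0,0.0,80],[0.0,0.0,0.4,0.0,0.0,0.0,80],[0.0,0.0,0.4,0.0,0.0,0.0,80]]
```

```bash
python3 -m crank '[[-0.06,-0.02,0.19,0.03,-0.03,-0.02,80],[-0.06,-0.02,0.19,0.03,-0.03,-0.02,80],[0,0,0.35,0,0,0,80],[0,0,0.35,0,0,0,80],[0,0,0.2,0,0,0,80],[0,0,0,0,0,0,80]]'
python3 - <<'E'
from h import *
show()
a=plan(*tp(35,47,40),2,80)
E
```

```text
t: 10.15
eef_pos: [563.3, 0.6, 70.7]
ee_rot: [-2.141, -1.648, -0.672]
force: [0.4, -0.1, -0.2]
grip_width: 80.1
t 10.15 p [563.3   0.6  70.7] x [0.209 0.797 0.566] y [ 0.966 -0.258  0.008] z [ 0.152  0.545 -0.824] F [ 0.4 -0.1 -0.2] g 80.1 q [ 0.73  0.41 -0.52  1.92 -0.52  0.92  0.32]
riser frame TCP 57.5 2.9 70.7
[[-0.09,-0.02,0.31,-0.01,0.03,0.06,80],[-0.09,-0.02,0.31,-0.01,0.03,0.06,80]]
```

```bash
python3 -m crank '[[-0.09,-0.02,0.31,0,0.03,0.06,80],[-0.09,-0.02,0.3,0,0.03,0.06,80],[0,0,0,0,0,0,80]]'
python3 - <<'E'
from h import *
show()
a=plan(*tp(35,47,40),1,80)
from rig import eyes
f=eyes.grab_frame("top")["img"]; cv2.imwrite("pics/top9.png",f)
f=eyes.grab_frame("scene")["img"]; cv2.imwrite("pics/scene9.png",f)
overlay('pics/scene9.png','pics/o9.png',(180,220,400,390),3.5,cub(87.7,1,47.5))
E
```

```text
t: 10.45
eef_pos: [566.4, 12.4, 42.8]
ee_rot: [-2.145, -1.632, -0.677]
force: [0.5, 0.8, -0.4]
grip_width: 80.2
t 10.45 p [566.4  12.4  42.8] x [0.218 0.791 0.572] y [ 0.964 -0.268  0.003] z [ 0.156  0.55  -0.82 ] F [ 0.5  0.8 -0.4] g 80.2 q [ 0.71  0.45 -0.52  1.94 -0.53  0.85  0.33]
riser frame TCP 45.4 2.7 42.8
[[-0.06,-0.04,0.03,0.0,0.02,0.04,80]]
```

View pics/o9.png

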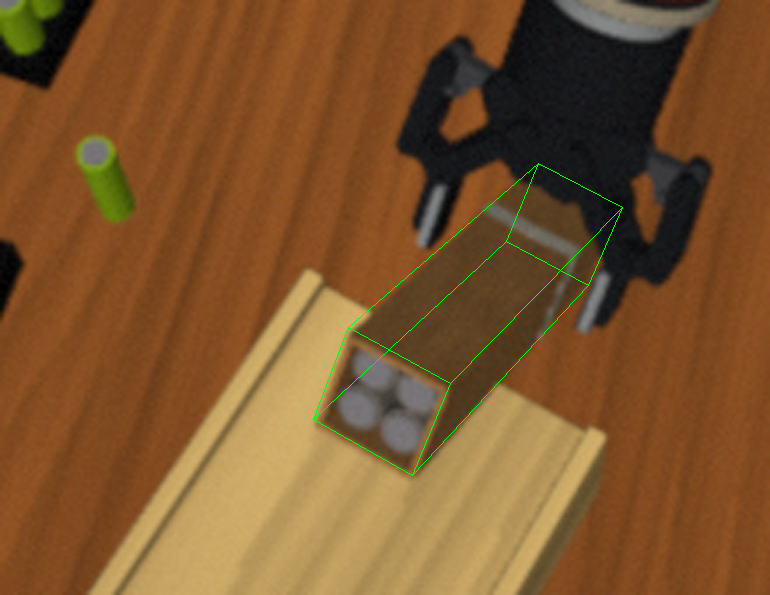

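```bash
python3 -m crank '[[0,-0.03,0.02,0,0,0.04,60],[0,0,0,0,0,0,52],[0,0,0,0,0,0,40],[0,0,0,0,0,0,40],[0,0,0,0,0,0,40]]' 80
python3 - <<'E'
from h import *
show()
p,Rc,s=state(); c=cub(87.7,1,47.5)
loc=Rc.inv().apply(c-p); print(loc.round(1));
E
```

```text
t: 11.05
eef_pos: [567.3, 10.4, 45.7]
ee_rot: [-2.154, -1.629, -0.679]
force: [1.4, 0.9, -2.7]
grip_width: 47.0
t 11.05 p [567.3  10.4  45.7] x [0.222 0.792 0.569] y [ 0.962 -0.274  0.006] z [ 0.161  0.546 -0.822] F [ 1.4  0.9 -2.7] g 47.0 q [ 0.71  0.44 -0.52  1.94 -0.53  0.85  0.33]
riser frame TCP 47.1 4.1 45.7
[[-59.4  20.7  14.6]
 [158.5  21.4 -15.3]
 [-59.3 -27.3  14.3]
 [158.7 -26.6 -15.5]
 [-65.9  21.  -33. ]
 [152.   21.7 -62.8]
 [-65.8 -27.  -33.3]
 [152.1 -26.3 -63.1]]
```

```bash
cat >> h.py <<'E'
LO=np.array([-59.4,-0.0,14.6]); A0=-7.8
def tip(th,s,c,yr=0):
    t=np.radians(th); a=-np.sin(t)*ex+np.cos(t)*ez; n=np.cos(t)*ex+np.sin(t)*ez
    E=LED+yr*ey-s*a+c*n; Rn=tp(90+A0-th,0,0)[1]
    return E-Rn.apply(LO),Rn
def tipstate():
    p,Rc,s=state(); z=Rc.as_matrix()[:,2]; phi=np.degrees(np.arctan2(-(z@ex),-z[2])); th=90+A0-phi
    E=p+Rc.apply(LO)-LED; t=np.radians(th); a=np.array([-np.sin(t),np.cos(t)]); n=np.array([np.cos(t),np.sin(t)])
    e=np.array([E@ex,E[2]]); y=Rc.as_matrix()[:,1]
    print("th",th.round(1),"s",(-e@a).round(1),"c",(e@n).round(1),"yr",(E@ey).round(1),"yawerr deg",np.degrees(np.arcsin(y@ex)).round(1),"roll",np.degrees(y[2]).round(1))
E
python3 - <<'E'
from h import *
tipstate()
ths=np.linspace(47.5,90,9)[1:]; ss=np.linspace(118,30,9)[1:]
seq([tip(t,s,4) for t,s in zip(ths,ss)],40)
E
```

```text
th 47.5 s 118.7 c 0.1 yr 4.3 yawerr deg 0.1 roll 0.4
[[0.23,-0.08,-0.2,0.04,-0.67,0.02,40],[0.23,0.0,-0.1,0.0,-0.66,0.0,40],[0.23,0.0,-0.08,0.0,-0.66,0.0,40],[0.23,0.0,-0.06,0.0,-0.66,0.0,40],[0.24,0.0,-0.04,0.0,-0.66,0.0,40],[0.24,0.0,-0.02,0.0,-0.66,0.0,40],[0.24,0.0,0.01,0.0,-0.66,0.0,40],[0.24,0.0,0.03,0.0,-0.66,0.0,40]]
```

```bash
python3 -m crank '[[0.02,-0.02,-0.1,0,0,0,40],[0.23,-0.04,-0.16,0.02,-0.6,0,40],[0.23,-0.02,-0.1,0,-0.66,0,40],[0.23,0,-0.08,0,-0.66,0,40]]'
python3 - <<'E'
from h import *
show();tipstate()
ths=np.linspace(60,90,6); ss=np.linspace(85,30,6)
seq([tip(t,s,5) for t,s in zip(ths,ss)],40)
E
```

```text
t: 11.45
eef_pos: [565.2, 22.9, 79.0]
ee_rot: [-2.339, -1.744, -0.384]
force: [-1.1, 0.8, -5.3]
grip_width: 47.4
t 11.45 p [565.2  22.9  79. ] x [0.271 0.907 0.323] y [ 0.959 -0.285 -0.004] z [ 0.088  0.31  -0.947] F [-1.1  0.8 -5.3] g 47.4 q [ 0.47  0.31 -0.44  1.9  -0.24  0.9  -0.09]
riser frame TCP 35.6 -1.4 79.0
th 63.4 s 93.1 c 8.7 yr -2.2 yawerr deg 0.7 roll -0.2
[[0.16,0.03,0.08,0.0,0.42,-0.09,40],[0.24,0.0,-0.06,0.0,-0.75,0.0,40],[0.24,0.0,-0.04,0.0,-0.75,0.0,40],[0.24,0.0,-0.01,0.0,-0.75,0.0,40],[0.25,0.0,0.01,0.0,-0.75,0.0,40],[0.25,0.0,0.03,0.0,-0.75,0.0,40]]
```

```bash
python3 -m crank '[[0.25,0.03,0,0,-0.7,-0.05,40],[0.25,0,-0.02,0,-0.75,-0.04,40],[0.25,0,0,0,-0.75,0,40],[0,0,0,0,0,0,40]]'
python3 - <<'E'
from h import *
show();tipstate()
seq([tip(t,s,5) for t,s in zip([86,90],[45,30])],40)
from rig import eyes
f=eyes.grab_frame("top")["img"]; cv2.imwrite("pics/top10.png",f)
f=eyes.grab_frame("scene")["img"]; cv2.imwrite("pics/scene10.png",f[200:])
E
```

```text
t: 11.85
eef_pos: [577.5, 62.1, 92.6]
ee_rot: [-2.504, -1.897, -0.014]
force: [-0.7, 0.9, -4.4]
grip_width: 46.9
t 11.85 p [577.5  62.1  92.6] x [0.271 0.963 0.007] y [ 0.963 -0.271  0.005] z [ 0.007  0.005 -1.   ] F [-0.7  0.9 -4.4] g 46.9 q [ 0.15  0.33 -0.39  1.79  0.14  1.04 -0.57]
riser frame TCP -5.5 -0.2 92.6
th 81.8 s 53.6 c 5.3 yr 0.0 yawerr deg -0.1 roll 0.3
[[0.19,0.0,0.0,0.04,-0.53,0.01,40],[0.32,0.0,0.0,0.0,-0.5,0.0,40]]
```

View pics/scene10.png

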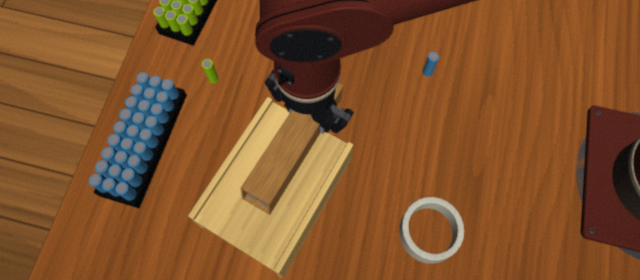

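View pics/top10.png

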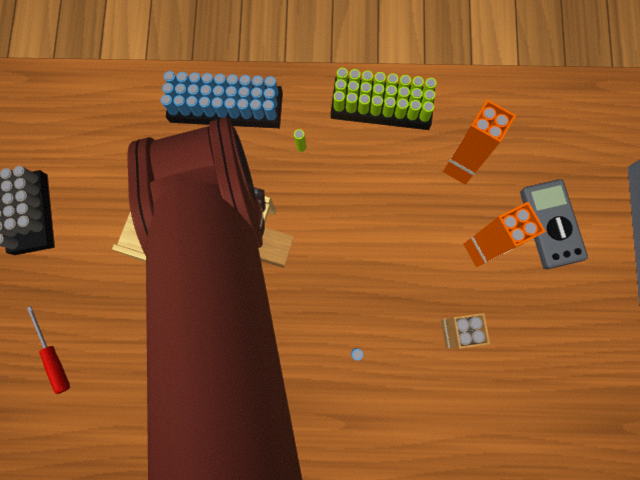

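```bash
python3 -m crank '[[0.22,0,0,0.02,-0.53,0,40],[0.22,0,0.01,0,-0.45,0,40],[0,0,0,0,0,0,40]]'
python3 - <<'E'
from h import *
show();tipstate()
seq([tip(t,s,c) for t,s,c in zip([90],[30],[1])],40)
E
```

```text
t: 12.25
eef_pos: [581.4, 72.0, 89.0]
ee_rot: [2.452, 1.829, -0.169]
force: [0.5, 0.8, -4.8]
grip_width: 47.3
t 12.25 p [581.4  72.   89. ] x [ 0.282  0.95  -0.135] y [ 0.958 -0.285 -0.004] z [-0.042 -0.128 -0.991] F [ 0.5  0.8 -4.8] g 47.3 q [ 0.03  0.39 -0.36  1.72  0.27  1.15 -0.73]
riser frame TCP -16.1 0.8 89.0
th 89.9 s 44.7 c 2.6 yr -0.0 yawerr deg 0.8 roll -0.2
[[0.3,-0.02,-0.01,-0.04,-0.01,-0.09,40]]
```

```bash
python3 -m crank '[[0.2,0,-0.03,-0.02,0,-0.09,40],[0.12,0,0,0,0,0,40],[0,0,0,0,0,0,40]]'
python3 - <<'E'
from h import *
show();tipstate()
seq([tip(t,s,c) for t,s,c in zip([90],[28],[0])],40)
E
```

```text
t: 12.55
eef_pos: [585.8, 84.6, 87.7]
ee_rot: [2.446, 1.84, -0.167]
force: [-0.3, 0.7, -3.9]
grip_width: 47.5
t 12.55 p [585.8  84.6  87.7] x [ 0.274  0.952 -0.133] y [ 0.961 -0.277 -0.004] z [-0.041 -0.126 -0.991] F [-0.3  0.7 -3.9] g 47.5 q [ 0.01  0.41 -0.37  1.7   0.27  1.15 -0.74]
riser frame TCP -29.3 1.6 87.7
th 89.8 s 31.5 c 1.3 yr 1.3 yawerr deg 0.3 roll -0.3
[[0.07,-0.03,0.02,-0.04,-0.02,-0.03,40]]
```

```bash
python3 -m crank '[[0,-0.01,0.03,-0.02,-0.01,-0.03,40],[0,0,0.02,0,0,0,40],[0,0,0,0,0,0,40]]'
python3 - <<'E'
from h import *
show();tipstate()
E
```

```text
t: 12.85
eef_pos: [586.3, 84.0, 86.8]
ee_rot: [2.441, 1.842, -0.16]
force: [-1.8, 1.9, -0.3]
grip_width: 47.3
t 12.85 p [586.3  84.   86.8] x [ 0.272  0.953 -0.131] y [ 0.962 -0.274  0.   ] z [-0.036 -0.126 -0.991] F [-1.8  1.9 -0.3] g 47.3 q [ 0.01  0.4  -0.37  1.71  0.27  1.15 -0.74]
riser frame TCP -28.9 2.3 86.8
th 89.7 s 31.9 c 0.3 yr 2.2 yawerr deg 0.1 roll 0.0
```

```bash
python3 -m crank '[[0,0,0,0,0,0,50],[0,0,0,0,0,0,55],[0,0,0,0,0,0,64],[0,0,0,0,0,0,72],[0,0,0,0,0,0,72]]' && python3 -m crank '[[0,0,-0.4,0,0,0,72],[0,0,-0.7,0,0,0,72],[0,0,-1,0,0,0,72],[0,0,-1,0,0,0,72],[-0.5,0,-0.8,0,0,0,72]]'
python3 - <<'E'
from h import *
show()
from rig import eyes
f=eyes.grab_frame("top")["img"]; cv2.imwrite("pics/top11.png",f)
f=eyes.grab_frame("scene")["img"]; cv2.imwrite("pics/scene11.png",f)
for n in("scene","top"): overlay(f'pics/{n}11.png',f'pics/{n}11o.png',(100,120,400,320) if n=="top" else (150,240,400,480),2.5,cub(31.9,2.2,90,80))
E
```

```text
t: 13.35
eef_pos: [586.5, 82.0, 87.2]
ee_rot: [2.442, 1.838, -0.161]
force: [-0.2, -0.6, -0.5]
grip_width: 72.2
t: 13.85
eef_pos: [583.1, 84.5, 282.3]
ee_rot: [2.443, 1.848, -0.181]
force: [1.3, 0.2, 0.5]
grip_width: 71.8
t 13.85 p [583.1  84.5 282.3] x [ 0.269  0.953 -0.138] y [ 0.962 -0.273 -0.012] z [-0.05  -0.129 -0.99 ] F [1.3 0.2 0.5] g 71.8 q [ 0.02  0.27 -0.38  1.47  0.2   1.52 -0.65]
riser frame TCP -28.6 -1.0 282.3
```

View pics/scene11o.png

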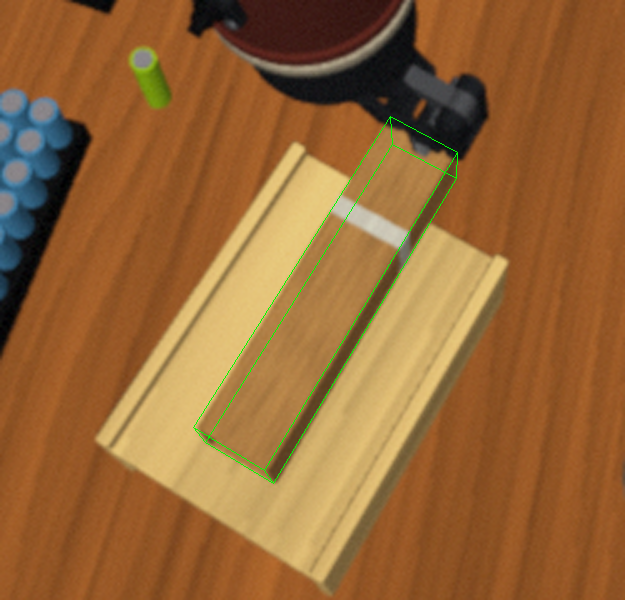

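View pics/top11o.png

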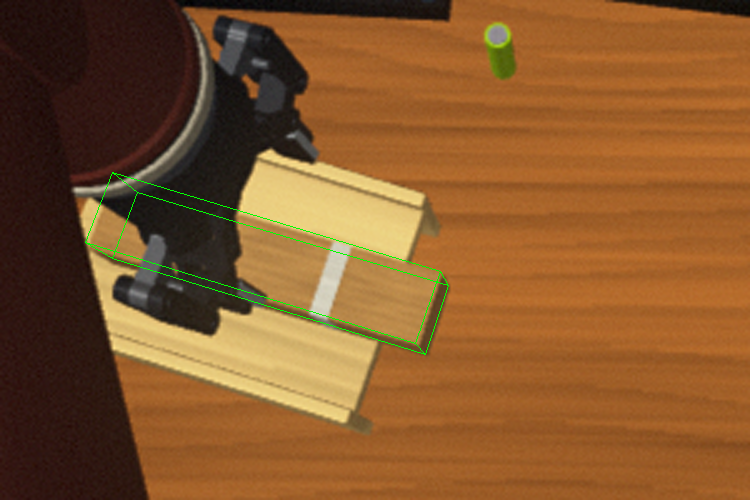

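The overlay fits. The carton lies flat and straight between the cheeks, with about 32 mm past the ledge. I'll wait a moment, check the whole scene, then hand in.

```bash
python3 -m crank '[[0,0,-0.5,0,0,0,72],[0,0,0,0,0,0,72],[0,0,0,0,0,0,72]]'
python3 - <<'E'
from rig import eyes
import cv2
cv2.imwrite("pics/scene12.png",eyes.grab_frame("scene")["img"])
E
```

```text
t: 14.25
eef_pos: [586.9, 81.9, 313.3]
ee_rot: [2.446, 1.83, -0.169]
force: [-0.3, -0.0, -0.5]
grip_width: 72.2
```

View pics/scene12.png

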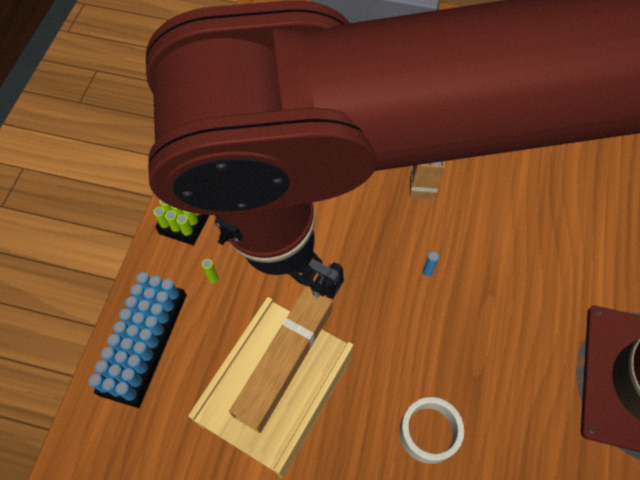

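The carton is flat on the deck at (283,365). The short carton is still standing at (427,182), unmoved, and the gripper is clear.

```bash
python3 -c "
from rig import r
print(r.sign_off())"
```

```text
the job is handed in; nothing more can be done
None
```

The tall brown carton now lies flat and straight on the riser's deck, and I handed the job in at about 14.3 s.

- **Lean:** I gripped it by its upper end and leaned it at about 47° against the ledge, with the foot edge about 88 mm out. I then let go; it stayed there by itself, and the camera overlay matched.
- **Tip:** I gripped it again about 60 mm from the foot, lifted the foot, tipped it onto the deck, slid it in and let go.

**Last checks:**
- The camera overlay puts it flat, within about 2 mm of the deck's middle line and parallel to the cheeks.
- About 188 of its 220 mm is on the deck, with about 32 mm past the ledge.
- Force readings at the end of each move stayed below about 10 N, and after letting go they were near zero with the gripper well above the carton.
- The short carton is still standing in its place, though the arm hid its top in the last picture.
- No check failed or disagreed.

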